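# Unclip the sample case and pack the green-capped tube

### The arm

A 7-joint arm with a two-finger parallel gripper is mounted at the origin on a cart in front of the work surface, level with it; the furniture and walls round the work are solid. World frame = base frame: x ahead of the robot, y to its left, z up, the work surface at z = 0. Lengths are in m, angles in rad, forces in N, time in s.
With the tool pointing down it reaches from about 0.4 to 0.85 m from the base axis. Payload 10.4 kg.
Tool frame: the origin (TCP) lies midway between the tips of the shut fingers; the grasp point (between the pads) lies 19 mm behind it (manip.tcp_to_grasp is the distance from the TCP to the grasp point, in m); x points along the fingers, y is the direction in which the jaws open and shut, and the axes are right-handed (so a half turn about x gives the same grasp; the last joint's range is limited). The gripper opens to 85 mm and grips with 20 to 120 N. Pads are 22 mm wide; open, the fingers measure 114 mm over their backs; the gripper's body (76 mm by 85 mm) begins 54 mm behind the grasp point. The pads swing forward as they close: fully open they stand 13 mm farther back than shut.
Start: joints at [-1.167, 0.332, -0.065, 1.46, 0.022, 1.35, -0.088], TCP at [0.259, 0.569, 0.231] pointing down, gripper open.
Joint ranges: [-2.6, 2.6], [-0.5, 2.12], [-1.47, 1.34], [0.16, 2.42], [-1.27, 4.41], [0.06, 2.06], [-2.6, 2.6]. Speed limits (rad/s): [2.22, 2.22, 2.79, 2.79, 3.14, 3.14, 3.14].

### API

Orientations are given as a unit quaternion [x, y, z, w].
In Python, from workcell import monitor, viewer, manip gives the robot as it stands. The module is installed in compiled form; this text tells all that it offers.
- The arm moves only by the tool send_rows, never from a script. Its arguments are lists of equal length, an entry for each row: "grip": the closure in counts, from 0 (fully open) to 255 (shut); "offset": the shift along the tool's x, y, z in mm, a list of three; "twist": the turn about the tool's x in degrees. In form: {"grip": [grip, ...], "offset": [[tx, ty, tz], ...], "twist": [twist, ...]}. A call has exactly 5 rows; each row is the pose to reach, as a shift and turn from the pose commanded when the call began, along the tool's axes at that moment; what a row does not reach only later rows make up. A row lasts 1/12 s, in which the tool goes at most 41.7 mm and 7.16 degrees, less where a joint would pass 70% of its speed; a pose out of reach is approached as far as the arm can. A call with a gripper value outside its range is refused whole. The fingers move at their own pace and stop on an object; "newtons" is the grip in N (left out, the last holds). Time passes only in rows, so rows that repeat a pose let the fingers close, or fill a call up. It gives the time, the measured TCP pose, the force and the opening at its end, in the units of the state.
- monitor.get_obs(): the state, without advancing time (a new reading comes with each control period).
- viewer.camera(name): name is "side" or "top"; returns (picture, depth): 480x640x3 uint8, blue, green, red; 480x640 float32, m along the optical axis (not along the pixel's ray), 0 where there is no reading.
- viewer.camera_model(name): a dict with "camera_matrix" (3x3 intrinsics, pixels), "distortion" ([k1, k2, p1, p2, k3] as OpenCV has them; the pictures are not rectified), "R" (3x3) and "t" (3): a world point X has camera coordinates R X + t. Camera axes: x right, y down, z forward; pixel columns grow to the right and rows downward; lengths in m; the calibration is good to about 2 mm. A picture is of the moment at which its call begins. camera_model takes no time and is no camera call.
- manip.hand_in(): hands the job in, once; it reports no verdict.
Trained networks look in the newest picture that a camera, given by its name, has taken for a name from the list of things; names that differ only in an ending like _2 or _b are one class to them, and where a whole thing is asked for, a point or a joint stands for the part that bears it (a point fixed in the world has none). Each returns a list of dicts, best first, with "score" (0 to 1); they miss things now and then, are a little off and sometimes report something else, mostly with a low value. They report only what shows in the picture. A call takes as long as a camera call.
- viewer.recognise(target, camera): "box" ([left, top, width, height] in pixels, round what is visible of it).
- viewer.regions_of(target, camera): "region" (480x640 bool, what is visible of it) and "box" ([left, top, width, height] in pixels, round what is visible of it).
- viewer.spot_point(target, camera): "position" ([column, row] in pixels: a listed point, or the origin of a listed thing).
The state is a dict: "clock": time; "joint_pos": joint angles; "joint_velocities": joint speeds; "tau": joint torques, N m; "position": TCP position; "ee_rot": TCP orientation; "ft_force": force on the tool from outside, world axes, zero at the start; "torque": the same for the moment, N m; "grip_width": opening from 0.0 (shut) to 1.0 (fully open).
Only numpy, scipy, OpenCV 4.12 (cv2) and the standard library are available. Lean on these libraries where they do the work, as an engineer would, in place of code of your own. Each camera call takes 0.05 s, during which the arm holds its last target.

### The job

Pack the loose green-capped blood tube for transport. Flip open both blue spring clips on the sample case, lift the lid off and lay it flat, handle up, in the middle of the orange bench pad, then lay the tube flat in the case's one empty cell, the one with the green floor. Leave the other tubes and everything else where they are.

Things in the scene. Friction and masses are not known exactly. Their poses are not given: they have to be found in the camera images.
- case: White case fixed to the bench, 128 mm (its x) by 148 (its y), 60 high without lid; origin at its underside's centre. Three cells at y = -47, 0, +47 mm, each 116 long in x, 44 wide in y, floor 38 mm above the bench; dividers 55 mm high, outer walls 60 (5 to 6 thick). One clip on its +y side, one on its -y side, both closed at the start; turned up to 0.3 rad.
- clip_a (a joint): Blue sprung clip on the case's +y side, rad: 0 closed (hooked over the lid edge, locks the lid), 1.9 open (swung outward and down, sticks out to 140 mm from the case's centre). Hinge along the case's x at y = +79, z = 34 mm. Over-centre spring: about 4 N outward at the tab starts it; short of 0.5 rad it snaps shut again, past that it snaps open by itself and stays.
- clip_b (a joint): The same clip on the case's -y side (hinge at case y = -79 mm, z = 34 mm), opening towards the case's -y; same values.
- clip_a_tab (a point): Middle of clip_a's tab; closed: case y = +88, z = 84 mm. Closed, the tab stands upright beside and above the lid: 44 mm wide along case x, 8 thick, 72 to 94 mm above the bench, inner face 84 mm from the case's centre, 48 mm clear of the handle bar's end: push it outward from there or pinch it from above. The hook below it lies over the lid's edge at z = 68 to 71 mm.
- clip_b_tab (a point): The same point on clip_b (closed: case y = -88 mm, z = 84 mm).
- lid: Loose clear lid with a blue rim and handle, 128 x 164 mm plate, 6 mm thick, 0.22 kg; it stands on four 4 mm high nubs and its origin is at the centre of its underside, level with the foot of the nubs (56 mm above the bench when on the case, where the plate's top is at 66 mm). Its x and y are those of the case at the start. Lift it straight up off the case.
- lid_handle (a point): Centre of the lid's handle bar, 36 mm above the lid's origin (92 mm above the bench at the start): bar 72 mm long along the lid's y, 14 mm wide in x, 12 mm high, 20 mm free height under it.
- bench_pad: Orange flat pad for the lid, fixed on the bench, 150 mm (its x) by 180 mm (its y), 4 mm thick; origin at its underside's centre. Case and pad change places between starts: one is on the left, one on the right. Furniture to keep clear of: a glass wall shelf at z = 0.55 m over y < 0.03, x > 0.58; a tall analyser on the left (y > 0.42, x > 0.47); one behind (x > 0.70, -0.2 < y < 0.12).
- cell_pad: Green liner, fixed, on the floor of the empty cell, 104 mm along the case's x by 36 mm, 1.5 mm thick; origin at the centre of its underside, axes as the case's. It may be in any of the three cells, and shows through the clear lid.
- green_tube: Loose blood tube with a green cap, lying on the bench, 92 mm long along its y, 17 mm thick, about 12 g; to the touch it is a bar 12 mm wide and 16 mm high. Origin at the centre of its underside, so it lies from 0 to 16 mm above what it rests on. It is the tube to pack; either way round is right.
- red_tube: The same kind of tube with a red cap, lying on the bench; not to be moved. It and the green-capped tube change places between starts: one place is between case and pad, the other farther back on the left.
- inner_tube_1: Purple-capped tube of the same size, lying along the case's x in one of the two filled cells; not to be moved.
- inner_tube_2: Purple-capped tube in the other filled cell; not to be moved.
- blue_bottle: Bystander: dark blue dropper bottle with white cap, 34 mm diameter, 67 mm high, standing; origin at the centre of its foot.
- crimson_bottle: Bystander: crimson dropper bottle with white cap, 34 mm diameter, 67 mm high, standing; origin at its foot.
- pill_bottle: Bystander: brown bottle with white cap, 46 mm diameter, 85 mm high, standing; origin at its foot.
- red_cup: Bystander: white sample cup with red lid, 62 mm diameter, 67 mm high, standing; origin at its foot.
- marker: Bystander: red marker pen lying near the front edge, 135 mm long along its y, 12 mm thick; origin at the centre of its underside.

How it is judged:
By the outcome, as a careful person would: the job done as asked, in the order asked, and still so for the second after the job is handed in, with the robot touching nothing.
It also fails if it takes over 70 s, if anything falls off the work surface, if the arm or the gripper's body presses on something with over 40 N, if the wrist force passes 120 N, or if a joint passes its speed limit or range.

## Working session

There is one attempt and no reset: what is moved stays moved. The work goes in short steps, Python scripts to look and compute and a tool call to move; the robot and the scene stay as the last step left them, time stands still between calls to the robot, and variables do not carry over. Pictures are saved under pics/ and viewed, and the job is handed in when it is done.

Besides the shell and the picture viewer there is one more tool, called after "Emit:" by a JSON object that holds its "api" and its "payload". send_rows: Moves the arm, as the interface text tells. Its arguments: {"type":"object","properties":{"grip":{"type":"array","items":{"type":"number"}},"offset":{"type":"array","items":{"type":"array","items":{"type":"number"}}},"twist":{"type":"array","items":{"type":"number"}},"newtons":{"type":"number"}},"required":["grip","offset","twist"]}

```bash
ls; mkdir -p pics; python3 - <<'E'
from workcell import monitor, viewer, manip
import cv2,numpy as np
print(monitor.get_obs(), manip.tcp_to_grasp)
for n in("top","side"):
    p,d=viewer.camera(n); cv2.imwrite(f"pics/{n}0.png",p); np.save(f"pics/{n}0.npy",d)
    m=viewer.camera_model(n); print(n,m)
E
```

```text
pics
{'clock': 0.0, 'joint_pos': array([-1.16661262,  0.33288011, -0.06468299,  1.46093884,  0.0216107 ,
        1.34986349, -0.08849121]), 'joint_velocities': array([ 8.16495113e-04, -5.29403140e-04,  3.55805877e-04,  9.76801259e-05,
       -7.26930620e-05,  7.61276645e-04,  3.97842810e-04]), 'tau': array([-3.28972210e-04, -6.25436282e+01,  4.86784370e-02, -3.91596007e+01,
        1.63249369e-02,  9.78259777e-03,  2.19175615e-05]), 'position': array([0.25858235, 0.56860168, 0.23051192]), 'ee_rot': array([ 0.14925587,  0.6911463 , -0.15022954,  0.69099245]), 'ft_force': array([-0.70905537,  0.09404901, -0.89444304]), 'torque': array([-0.04502295,  0.00345605, -0.06246264]), 'grip_width': 0.9989350622638481} 0.0187
top {'camera_matrix': array([[601.30909673,   0.        , 316.69147536],
       [  0.        , 601.30909673, 233.00464804],
       [  0.        ,   0.        ,   1.        ]]), 'distortion': array([-0.05056628,  0.        ,  0.        ,  0.        ,  0.        ]), 'R': array([[-0.01882356, -0.99980314,  0.00627332],
       [-0.99245488,  0.01792415, -0.12129322],
       [ 0.1211569 , -0.00850916, -0.9925969 ]]), 't': array([0.01904019, 0.52095429, 1.61885577])}
side {'camera_matrix': array([[445.2173188 ,   0.        , 324.19358258],
       [  0.        , 445.2173188 , 229.68921396],
       [  0.        ,   0.        ,   1.        ]]), 'distortion': array([-0.09110537,  0.        ,  0.        ,  0.        ,  0.        ]), 'R': array([[-0.36592352, -0.93062567, -0.00598627],
       [-0.6790808 ,  0.27140296, -0.68204817],
       [ 0.63635622, -0.24551231, -0.73128275]]), 't': array([0.18597272, 0.42741489, 1.04331453])}
```

View pics/top0.png

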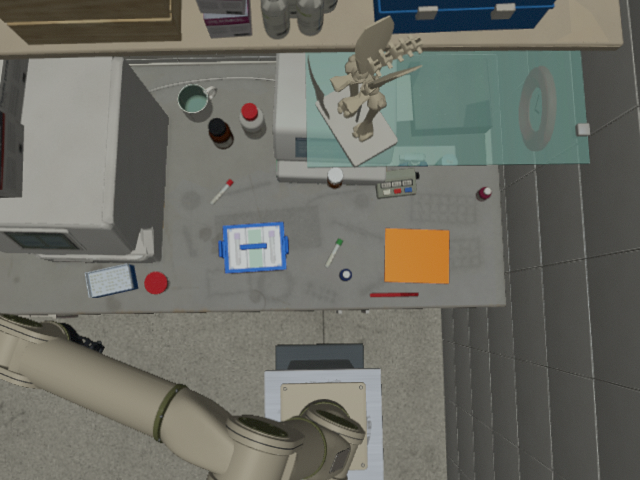

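View pics/side0.png

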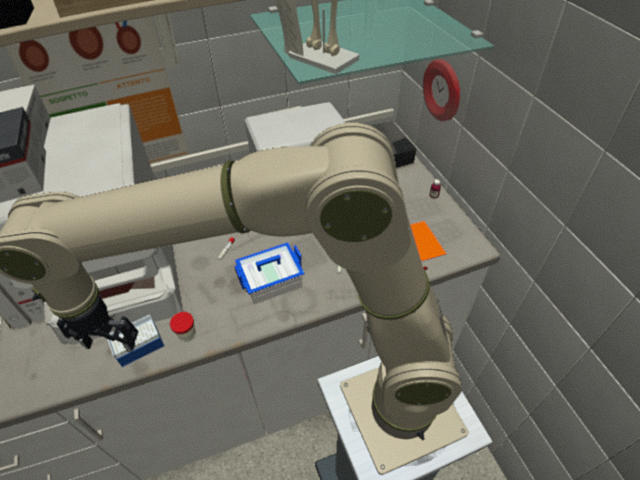

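The top view shows the closed case at (254,248) with the green floor in its middle cell. The pad is at (417,256), the green tube at (334,252), the blue bottle at (345,274) and the red tube at (222,191).

```bash
cat > h.py <<'E'
from workcell import monitor, viewer, manip
import cv2,numpy as np
from scipy.spatial.transform import Rotation as Ro
def ray(n,uv,z):
    m=viewer.camera_model(n);K,D,R,t=[np.array(m[k]) for k in("camera_matrix","distortion","R","t")]
    uv=np.array(uv,float).reshape(-1,1,2)
    q=cv2.undistortPoints(uv,K,D).reshape(-1,2); q=np.c_[q,np.ones(len(q))]@R  # R^T q
    c=-R.T@t
    return c+q*((z-c[2])/q[:,2])[:,None]
def cloud(n,d,mask):
    m=viewer.camera_model(n);K,D,R,t=[np.array(m[k]) for k in("camera_matrix","distortion","R","t")]
    v,u=np.nonzero(mask&(d>0)); q=cv2.undistortPoints(np.c_[u,v].astype(float).reshape(-1,1,2),K,D).reshape(-1,2)
    P=np.c_[q,np.ones(len(q))]*d[v,u][:,None]
    return (P-t)@R
def proj(n,X):
    m=viewer.camera_model(n);K,D,R,t=[np.array(m[k]) for k in("camera_matrix","distortion","R","t")]
    return cv2.projectPoints(np.array(X,float).reshape(-1,1,3),cv2.Rodrigues(R)[0],t,K,D)[0].reshape(-1,2)
def rect(n,mask,z):
    # min area rect in world xy at height z : centre, (long,short), yaw of long axis
    v,u=np.nonzero(mask); P=ray(n,np.c_[u,v],z)[:,:2]
    c,s,a=cv2.minAreaRect((P*1000).astype(np.float32))
    b=cv2.boxPoints((c,s,a)); e=[b[1]-b[0],b[2]-b[1]]; l=max(e,key=np.linalg.norm)
    return np.round(c,1),np.round(sorted(s)[::-1],1),round(np.degrees(np.arctan2(l[1],l[0]))%180,1)
E
python3 - <<'E'
from h import *
p,d=viewer.camera("top")
Z=dict(case=.06,lid=.066,bench_pad=.004,green_tube=.01,red_tube=.01,cell_pad=.04,blue_bottle=.067,red_cup=.067,marker=.006,pill_bottle=.085,crimson_bottle=.067)
for n,z in Z.items():
    r=viewer.regions_of(n,"top")
    for x in r[:2]:
        c=cloud("top",d,x["region"])
        print(n,round(x["score"],2),x["box"],x["region"].sum(),*rect("top",x["region"],z),"zmed",np.round(np.percentile(c[:,2],[5,50,95]),3))
for n,z in dict(clip_a_tab=.084,clip_b_tab=.084,lid_handle=.092,case=0,bench_pad=0,green_tube=0,cell_pad=.038,lid=.056).items():
    for x in viewer.spot_point(n,"top")[:2]: print(n,round(x["score"],2),np.round(x["position"],1),np.round(ray("top",x["position"],z)*1000,1))
print(monitor.get_obs()["clock"])
cv2.imwrite("pics/zoom.png",cv2.resize(p[200:300,200:360],None,fx=5,fy=5,interpolation=cv2.INTER_CUBIC))
E
```

```text
case 0.58 [217.8, 232.1, 69.6, 40.2] 264 [460.6 180. ] [191.8  90.9] 91.7 zmed [0.004 0.077 0.098]
lid 0.97 [222.7, 223.6, 65.1, 48.1] 2767 [482.2 179. ] [164.1 125.5] 92.8 zmed [0.061 0.067 0.091]
bench_pad 0.86 [385.3, 231.2, 63.9, 55.5] 3417 [ 456.5 -268.4] [186.5 147.2] 87.2 zmed [-0.002  0.004  0.011]
bench_pad 0.68 [212.5, 181.9, 22.5, 19.6] 141 [646.6 277.1] [83.9 16.6] 136.7 zmed [0.005 0.014 0.022]
green_tube 0.66 [324.7, 240.2, 17.6, 26.6] 149 [467.3 -36.3] [83.4 17.4] 152.3 zmed [0.007 0.014 0.022]
green_tube 0.18 [144.7, 271.5, 28.7, 22.2] 459 [392.9 453.9] [65.5 63.7] 44.9 zmed [0.035 0.067 0.073]
red_tube 0.61 [213.1, 179.4, 21.0, 25.3] 171 [646.8 276.2] [85.4 20.3] 134.9 zmed [-0.     0.013  0.021]
cell_pad 0.49 [211.2, 179.0, 23.6, 23.7] 127 [639.7 271.7] [82.1 16.1] 136.6 zmed [0.008 0.014 0.023]
blue_bottle 0.41 [339.8, 270.5, 8.2, 11.9] 140 [405.5 -63.6] [32.1 32. ] 88.9 zmed [0.013 0.049 0.07 ]
red_cup 0.9 [142.5, 270.4, 31.4, 24.3] 509 [392.5 439.8] [67.1 63.4] 44.9 zmed [0.002 0.066 0.072]
marker 0.64 [369.8, 292.6, 46.9, 5.5] 236 [ 352.3 -201. ] [132.9  13.8] 88.9 zmed [0.001 0.011 0.017]
crimson_bottle 0.43 [476.0, 188.9, 13.2, 12.2] 148 [ 616.4 -445.8] [41.8 30.6] 132.7 zmed [0.016 0.048 0.071]
crimson_bottle 0.31 [339.2, 268.7, 10.7, 12.7] 132 [405.5 -63.6] [34.  30.1] 133.8 zmed [0.033 0.05  0.07 ]
clip_a_tab 0.62 [222.1 251.6] [[469.8 261.3  84. ]]
clip_b_tab 0.4 [286.2 244. ] [[486.9  91.2  84. ]]
lid_handle 0.61 [254.2 245.1] [[484.7 175.3  92. ]]
lid_handle 0.25 [222.5 191.1] [[631.  259.1  92. ]]
bench_pad 0.6 [416.3 258.2] [[ 449.2 -267.4    0. ]]
green_tube 0.43 [333.1 252. ] [[470.9 -35.6   0. ]]
lid 0.93 [254.6 247.2] [[482.7 177.7  56. ]]
1.1
```

View pics/zoom.png

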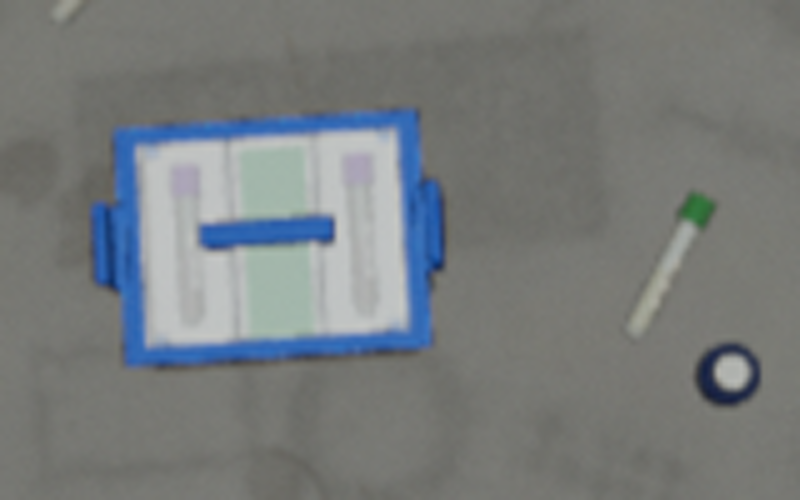

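```bash
cat > fit.py <<'E'
from h import *
from scipy.optimize import minimize
S=6
def poly_mask(n,polys,box):
    x0,y0,w,h=box; M=np.zeros((h*S,w*S),np.uint8)
    for P in polys:
        uv=proj(n,P); q=((uv+0.5-[x0,y0])*S).astype(np.float32)
        hull=cv2.convexHull(q).reshape(-1,2)
        cv2.fillConvexPoly(M,np.round(hull*16).astype(np.int32),255,shift=4)
    return cv2.resize(M,(w,h),interpolation=cv2.INTER_AREA)/255.
def boxpts(x,y,yaw,cx,cy,lx,ly,z0,z1):
    c,s=np.cos(yaw),np.sin(yaw);o=[]
    for z in(z0,z1):
        for a in(-1,1):
            for b in(-1,1):
                u,v=cx+a*lx/2,cy+b*ly/2
                o.append([x+c*u-s*v,y+s*u+c*v,z])
    return np.array(o)
def fit(n,obs,box,model,p0,st=(.004,.004,.05)):
    x0,y0,w,h=box; o=obs[y0:y0+h,x0:x0+w].astype(float)
    f=lambda p:np.abs(poly_mask(n,model(p),box)-o).sum()
    best=min((minimize(f,p0,method="Nelder-Mead",options=dict(initial_simplex=np.vstack([p0]+[np.array(p0)+sg*np.eye(3)[i]*st[i] for i in range(3)]),xatol=1e-5,fatol=.01)) for sg in(1,-1)),key=lambda r:r.fun)
    return best.x,best.fun,o.sum()
def hsv(p): return cv2.cvtColor(p,cv2.COLOR_BGR2HSV)
def blue(p): h=hsv(p); return (h[...,0]>98)&(h[...,0]<125)&(h[...,1]>130)&(h[...,2]>60)
def orange(p): h=hsv(p); return (h[...,0]>5)&(h[...,0]<25)&(h[...,1]>150)&(h[...,2]>120)
def green(p): h=hsv(p); return (h[...,0]>40)&(h[...,0]<85)&(h[...,1]>90)
E
python3 - <<'E'
from fit import *
p=cv2.imread("pics/top0.png")
# lid outline: fill holes
b=blue(p).astype(np.uint8); b[:,:200]=0;b[:,310:]=0;b[:200]=0;b[300:]=0
cs,_=cv2.findContours(b,cv2.RETR_EXTERNAL,cv2.CHAIN_APPROX_NONE); f=np.zeros_like(b); cv2.drawContours(f,cs,-1,1,-1)
box=(205,205,100,90)
tabs=lambda q:[boxpts(*q,0,s*88,44,8,72,94)/1 for s in()]
def mod(q):
    return [boxpts(*q,0,0,.128,.164,.060,.066)]+[boxpts(*q,0,s*.088,.044,.008,.072,.094) for s in(1,-1)]+[boxpts(*q,0,s*.083,.044,.006,.034,.07) for s in(1,-1)]
print("case",fit("top",f,box,mod,[.482,.178,.07]))
o=orange(p); print("pad",fit("top",o,(375,220,85,75),lambda q:[boxpts(*q,0,0,.15,.18,0,.004)],[.452,-.268,0.]))
g=green(p);g[:,:315]=0;g[:,355:]=0;g[:230]=0;g[280:]=0
v,u=np.nonzero(g);cap=ray("top",np.c_[u,v],.012).mean(0);print("cap",cap,g.sum())
print("tube region rect", rect("top",viewer.regions_of("green_tube","top")[0]["region"],.01) )
E
```

```text
case (array([0.4824559 , 0.17865603, 0.04975656]), np.float64(73.91372549019607), np.float64(3040.0))
pad (array([ 0.45690669, -0.26792104, -0.0446754 ]), np.float64(101.21176470588235), np.float64(3383.0))
cap [ 0.4985769  -0.05240121  0.012     ] 23
tube region rect (array([467.3, -36.3]), array([83.4, 17.4]), np.float32(152.3))
```

```bash
cat >> h.py <<'E'
def tool(target,yaw_jaw=None):
    """offset mm in tool axes and twist deg from measured pose; yaw_jaw = world angle of the jaw axis (mod pi)"""
    o=monitor.get_obs(); R=Ro.from_quat(o["ee_rot"]).as_matrix(); 
    off=R.T@(np.array(target)-o["position"])*1000
    tw=None
    if yaw_jaw is not None:
        j=np.arctan2(R[1,1],R[0,1]); tw=(j-yaw_jaw)  # tool x down: +twist turns yaw negative
        tw=np.degrees((tw+np.pi/2)%np.pi-np.pi/2)
    return np.round(off,1),tw
def case(c,x,y,z): 
    a=c[2]; return np.array([c[0]+np.cos(a)*x-np.sin(a)*y,c[1]+np.sin(a)*x+np.cos(a)*y,z])
C=(.4825,.1787,.0498); PAD=(.4569,-.2679,-.0447)
def st():
    o=monitor.get_obs(); R=Ro.from_quat(o["ee_rot"]).as_matrix()
    print("t",round(o["clock"],2),"pos",np.round(o["position"]*1000,1),"F",np.round(o["ft_force"],1),"w",round(o["grip_width"],3),"\nR",np.round(R.T,3).tolist(),"jaw",round(np.degrees(np.arctan2(R[1,1],R[0,1])),2),"q",np.round(o["joint_pos"],2))
E
python3 - <<'E'
from h import *
st(); print(tool(case(C,0,.062,.16),C[2]))
E
```

```text
t 1.15 pos [258.7 569.  231.3] F [-0.3  0.3 -0.2] w 0.995 
R [[0.0, 0.0, -1.0], [0.414, 0.91, 0.0], [0.91, -0.414, -0.0]] jaw 65.54 q [-1.17  0.33 -0.06  1.46  0.02  1.35 -0.09]
(array([  71.3, -207.5,  336.8]), np.float64(62.690552768107125))
```

Emit:
{"api": "send_rows", "payload": {"grip": [255, 255, 255, 255, 255], "offset": [[0, -20, 33], [0, -41, 67], [0, -62, 100], [0, -83, 134], [0, -104, 168]], "twist": [6, 12, 18, 24, 31], "newtons": 40}}

```text
clock: 1.57
position: [0.3693, 0.4031, 0.2315]
ee_rot: [0.331, 0.625, -0.33, 0.625]
ft_force: [-0.0, 0.3, 0.6]
grip_width: 0.3
```

```bash
python3 -c "
from h import *
st(); print(tool(case(C,0,.060,.16),C[2]))"
```

```text
t 1.57 pos [369.3 403.1 231.5] F [-0.   0.3  0.6] w 0.3 
R [[0.0, 0.001, -1.0], [0.826, 0.563, 0.0], [0.563, -0.826, -0.0]] jaw 34.28 q [-1.    0.16  0.09  1.68 -0.02  1.31 -0.3 ]
(array([ 71.4,  -1.6, 198. ]), np.float64(31.42453121291326))
```

Emit:
{"api": "send_rows", "payload": {"grip": [255, 255, 255, 255, 255], "offset": [[14, 0, 40], [28, 0, 79], [43, 0, 119], [56, -1, 158], [69, -2, 197]], "twist": [6, 12, 18, 25, 31.4]}}

```text
clock: 1.98
position: [0.4792, 0.24, 0.1621]
ee_rot: [0.488, 0.512, -0.487, 0.512]
ft_force: [1.3, 0.5, 0.0]
grip_width: -0.0
```

```bash
python3 -c "
from h import *
st(); print(tool(case(C,0,.060,.078),C[2]))"
```

```text
t 1.98 pos [479.2 240.  162.1] F [1.3 0.5 0. ] w -0.0 
R [[0.001, 0.001, -1.0], [0.999, 0.049, 0.001], [0.049, -0.999, -0.001]] jaw 2.81 q [-0.8   0.18  0.28  1.8  -0.06  1.16 -0.45]
(array([84.1,  0.2,  1.4]), np.float64(-0.04682226274918508))
```

Emit:
{"api": "send_rows", "payload": {"grip": [255, 255, 255, 255, 255], "offset": [[30, 0, 1], [60, 0, 1], [84, 0, 1], [84, 0, -8], [84, 0, -16]], "twist": [0, 0, 0, 0, 0]}}

```text
clock: 2.4
position: [0.4768, 0.2568, 0.0777]
ee_rot: [0.485, 0.513, -0.488, 0.513]
ft_force: [0.4, -7.0, -3.8]
grip_width: 0.0
```

Emit:
{"api": "send_rows", "payload": {"grip": [255, 255, 255, 255, 255], "offset": [[0, 0, -7], [0, 0, -14], [0, 0, -21], [0, 0, -28], [0, 0, -30]], "twist": [0, 0, 0, 0, 0]}}

```text
clock: 2.82
position: [0.476, 0.2906, 0.0798]
ee_rot: [0.487, 0.514, -0.484, 0.514]
ft_force: [-0.0, -0.3, -0.5]
grip_width: 0.004
```

```bash
python3 -c "
from h import *
st(); 
for n in('top','side'):
    p,d=viewer.camera(n); cv2.imwrite(f'pics/{n}1.png',p)
"
```

```text
t 2.82 pos [476.  290.6  79.8] F [-0.  -0.3 -0.5] w 0.004 
R [[0.002, 0.003, -1.0], [0.998, 0.057, 0.002], [0.057, -0.998, -0.003]] jaw 3.28 q [-0.84  0.32  0.24  1.83 -0.09  1.   -0.5 ]
```

View pics/top1.png

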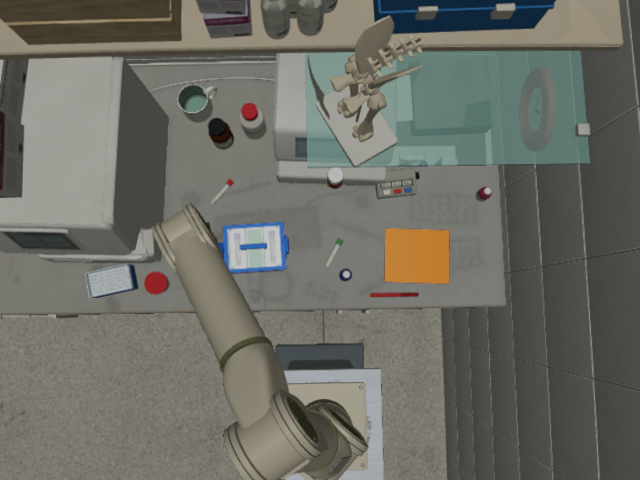

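View pics/side1.png

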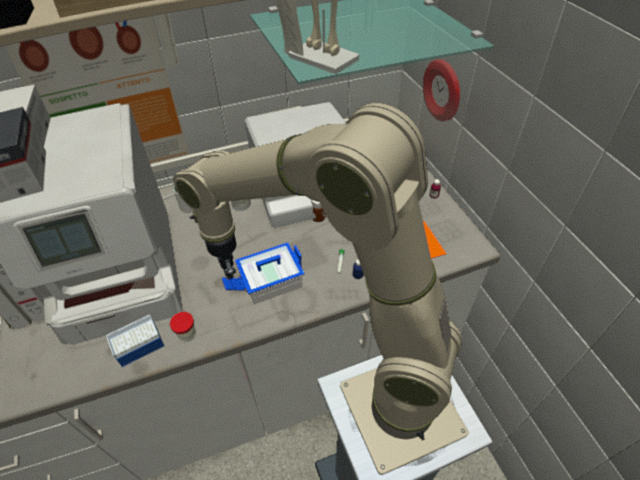

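Clip A is open: it lies out at (235,284) in the side view. Clip B is next.

```bash
python3 -c "
from h import *
print(tool(case(C,0,-.060,.125),C[2]))"
```

```text
(array([-46. ,  -0. , 170.6]), np.float64(0.3834843366035719))
```

Emit:
{"api": "send_rows", "payload": {"grip": [255, 255, 255, 255, 255], "offset": [[-40, 0, 0], [-48, 0, 40], [-48, 0, 81], [-48, 0, 122], [-47, 0, 162]], "twist": [0, 0, 0, 0, 0]}}

```text
clock: 3.33
position: [0.4849, 0.124, 0.1263]
ee_rot: [0.487, 0.513, -0.485, 0.514]
ft_force: [1.5, 1.2, 1.0]
grip_width: 0.001
```

```bash
python3 -c "
from h import *
st();print(tool(case(C,0,-.060,.078),C[2]))"
```

```text
t 3.33 pos [484.9 124.  126.3] F [1.5 1.2 1. ] w 0.001 
R [[0.001, 0.001, -1.0], [0.998, 0.055, 0.001], [0.055, -0.998, -0.001]] jaw 3.15 q [-0.67  0.15  0.35  1.93 -0.06  1.07 -0.24]
(array([48.3,  0.2,  5.3]), np.float64(0.2954736010225172))
```

Emit:
{"api": "send_rows", "payload": {"grip": [255, 255, 255, 255, 255], "offset": [[0, 0, 4], [24, 0, 4], [48, 0, 4], [48, 0, 12], [48, 0, 20]], "twist": [0, 0, 0, 0, 0]}}

```text
clock: 3.75
position: [0.4853, 0.1053, 0.0772]
ee_rot: [0.485, 0.514, -0.487, 0.513]
ft_force: [1.0, 0.4, 0.7]
grip_width: 0.001
```

Emit:
{"api": "send_rows", "payload": {"grip": [255, 255, 255, 255, 255], "offset": [[0, 0, 7], [0, 0, 14], [0, 0, 21], [0, 0, 28], [0, 0, 30]], "twist": [0, 0, 0, 0, 0]}}

```text
clock: 4.17
position: [0.4884, 0.0744, 0.0788]
ee_rot: [0.487, 0.513, -0.486, 0.514]
ft_force: [0.7, -0.3, -0.1]
grip_width: -0.002
```

```bash
python3 -c "
from h import *
st(); 
for n in('top','side'):
    p,d=viewer.camera(n); cv2.imwrite(f'pics/{n}2.png',p)
print(tool(case(C,0,0,.14),C[2]))"
```

```text
t 4.17 pos [488.4  74.4  78.8] F [ 0.7 -0.3 -0.1] w -0.002 
R [[0.002, 0.0, -1.0], [0.999, 0.053, 0.002], [0.053, -0.999, -0.0]] jaw 3.06 q [-0.59  0.2   0.38  1.99 -0.09  0.97 -0.11]
(array([ -61.7,   -0. , -103.9]), np.float64(0.20504292075453823))
```

View pics/side2.png

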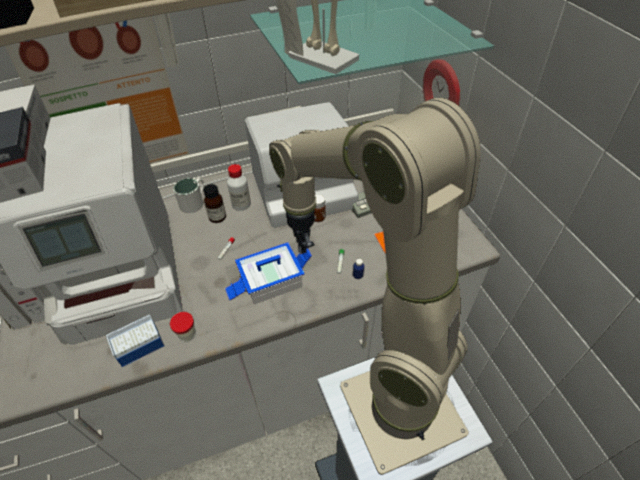

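View pics/top2.png

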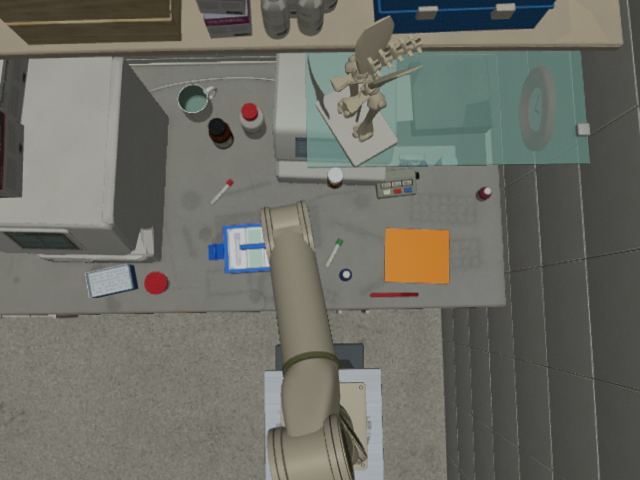

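Both clips are open, with clip B out at (305,258) in the side view. Next I grasp the handle.

Emit:
{"api": "send_rows", "payload": {"grip": [255, 120, 110, 110, 110], "offset": [[-40, 0, 0], [-62, 0, -30], [-62, 0, -65], [-62, 0, -104], [-62, 0, -104]], "twist": [0, 0, 0, 0, 0]}}

```text
clock: 4.68
position: [0.4807, 0.188, 0.1403]
ee_rot: [0.485, 0.516, -0.483, 0.515]
ft_force: [-0.9, 0.4, 0.4]
grip_width: 0.563
```

```bash
python3 -c "
from h import *
st();print(tool(case(C,0,0,.074),C[2]))"
```

```text
t 4.68 pos [480.7 188.  140.3] F [-0.9  0.4  0.4] w 0.563 
R [[0.001, 0.003, -1.0], [0.998, 0.064, 0.001], [0.064, -0.998, -0.003]] jaw 3.65 q [-0.73  0.16  0.3   1.88 -0.06  1.11 -0.35]
(array([66.3,  1.1,  9.6]), np.float64(0.7950004876030028))
```

Emit:
{"api": "send_rows", "payload": {"grip": [110, 110, 110, 110, 110], "offset": [[0, 0, 0], [0, 0, 0], [0, 0, 0], [10, 0, 0], [20, 0, 0]], "twist": [0, 0, 0, 0, 0]}}

```text
clock: 5.1
position: [0.4823, 0.179, 0.119]
ee_rot: [0.487, 0.513, -0.486, 0.513]
ft_force: [0.2, 1.2, -0.3]
grip_width: 0.564
```

```bash
python3 -c "
from h import *
st();print(tool(case(C,0,0,.074),C[2]))"
```

```text
t 5.1 pos [482.3 179.  119. ] F [ 0.2  1.2 -0.3] w 0.564 
R [[0.001, 0.001, -1.0], [0.999, 0.053, 0.001], [0.053, -0.999, -0.0]] jaw 3.06 q [-0.72  0.18  0.31  1.9  -0.06  1.06 -0.34]
(array([45. ,  0.1,  0.3]), np.float64(0.20383677109734394))
```

Emit:
{"api": "send_rows", "payload": {"grip": [110, 110, 110, 255, 255], "offset": [[18, 0, 0], [36, 0, 0], [45, 0, 0], [45, 0, 0], [45, 0, 0]], "twist": [0, 0, 0, 0, 0], "newtons": 60}}

```text
clock: 5.52
position: [0.4816, 0.1793, 0.074]
ee_rot: [0.486, 0.513, -0.487, 0.513]
ft_force: [-0.7, -0.2, -0.2]
grip_width: 0.297
```

Emit:
{"api": "send_rows", "payload": {"grip": [255, 255, 255, 255, 255], "offset": [[0, 0, 0], [0, 0, 0], [0, 0, 0], [-5, 0, 0], [-12, 0, 0]], "twist": [0, 0, 0, 0, 0]}}

```text
clock: 5.93
position: [0.4814, 0.1797, 0.0866]
ee_rot: [0.486, 0.514, -0.486, 0.513]
ft_force: [-0.3, 0.1, -1.6]
grip_width: 0.151
```

```bash
python3 -c "
from h import *
st()
p,d=viewer.camera('side'); cv2.imwrite('pics/side3.png',p)"
```

```text
t 5.93 pos [481.4 179.7  86.6] F [-0.3  0.1 -1.6] w 0.151 
R [[-0.001, -0.0, -1.0], [0.998, 0.055, -0.001], [0.055, -0.998, 0.0]] jaw 3.15 q [-0.72  0.23  0.31  1.93 -0.08  0.99 -0.32]
```

View pics/side3.png

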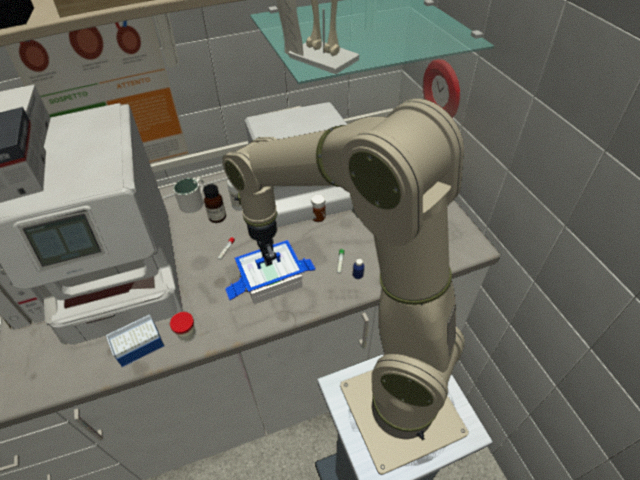

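Emit:
{"api": "send_rows", "payload": {"grip": [255, 255, 255, 255, 255], "offset": [[-20, 0, 0], [-42, 0, 0], [-62, 0, 0], [-72, 0, 10], [-72, 0, 30]], "twist": [0, 0, 0, 0, 0]}}

```text
clock: 6.4
position: [0.4845, 0.1518, 0.1611]
ee_rot: [0.487, 0.514, -0.484, 0.515]
ft_force: [0.6, 0.1, -3.4]
grip_width: 0.146
```

```bash
python3 -c "
from h import *
st();print(tool((PAD[0],PAD[1],.16),PAD[2]))"
```

```text
t 6.4 pos [484.5 151.8 161.1] F [ 0.6  0.1 -3.4] w 0.146 
R [[0.004, 0.003, -1.0], [0.998, 0.058, 0.004], [0.058, -0.998, -0.003]] jaw 3.35 q [-0.7   0.12  0.33  1.88 -0.04  1.15 -0.29]
(array([-2.000e-01, -5.210e+01,  4.173e+02]), np.float64(5.90996300656728))
```

Emit:
{"api": "send_rows", "payload": {"grip": [255, 255, 255, 255, 255], "offset": [[0, -3, 28], [0, -7, 58], [0, -11, 88], [0, -15, 118], [0, -19, 148]], "twist": [0, 0, 0, 0, 0]}}

```text
clock: 6.82
position: [0.4719, -0.0012, 0.1583]
ee_rot: [0.486, 0.514, -0.486, 0.513]
ft_force: [0.7, 0.4, -2.6]
grip_width: 0.144
```

Emit:
{"api": "send_rows", "payload": {"grip": [255, 255, 255, 255, 255], "offset": [[0, -3, 30], [0, -7, 60], [0, -11, 90], [0, -15, 120], [0, -19, 150]], "twist": [1, 2, 3, 4, 5.5]}}

```text
clock: 7.23
position: [0.461, -0.1519, 0.1584]
ee_rot: [0.511, 0.489, -0.51, 0.489]
ft_force: [0.9, 0.6, -2.6]
grip_width: 0.152
```

```bash
python3 -c "
from h import *
st();print(tool((PAD[0],PAD[1],.12),PAD[2]))"
```

```text
t 7.23 pos [ 461.  -151.9  158.4] F [ 0.9  0.6 -2.6] w 0.152 
R [[0.0, 0.0, -1.0], [0.999, -0.042, 0.0], [-0.042, -0.999, -0.0]] jaw -2.42 q [-0.36  0.07  0.62  1.94 -0.05  1.14  0.23]
(array([ 38.4,   0.8, 116.1]), np.float64(0.13793604115904715))
```

Emit:
{"api": "send_rows", "payload": {"grip": [255, 255, 255, 255, 255], "offset": [[5, 0, 28], [12, 0, 56], [22, 0, 84], [32, 0, 106], [38, 1, 116]], "twist": [0, 0, 0, 0, 0]}}

```text
clock: 7.65
position: [0.4561, -0.2695, 0.1196]
ee_rot: [-0.511, -0.489, 0.512, -0.489]
ft_force: [0.1, 0.6, -2.1]
grip_width: 0.152
```

Emit:
{"api": "send_rows", "payload": {"grip": [255, 255, 255, 255, 255], "offset": [[0, 0, 0], [10, 0, 0], [20, 0, 0], [30, 0, 0], [40, 0, 0]], "twist": [0, 0, 0, 0, 0]}}

```text
clock: 8.07
position: [0.4582, -0.2646, 0.0793]
ee_rot: [0.51, 0.49, -0.51, 0.49]
ft_force: [-0.6, -0.3, -2.1]
grip_width: 0.147
```

```bash
python3 -c "
from h import *
st();print(tool((PAD[0],PAD[1],.0225),PAD[2]))
for n in('top','side'):
    p,d=viewer.camera(n); cv2.imwrite(f'pics/{n}4.png',p)"
```

```text
t 8.07 pos [ 458.2 -264.6   79.3] F [-0.6 -0.3 -2.1] w 0.147 
R [[-0.0, 0.001, -1.0], [0.999, -0.04, -0.0], [-0.04, -0.999, -0.001]] jaw -2.27 q [-0.15  0.31  0.68  1.92 -0.23  0.99  0.6 ]
(array([56.8, -1.2,  3.4]), np.float64(0.29478098595070745))
```

View pics/side4.png

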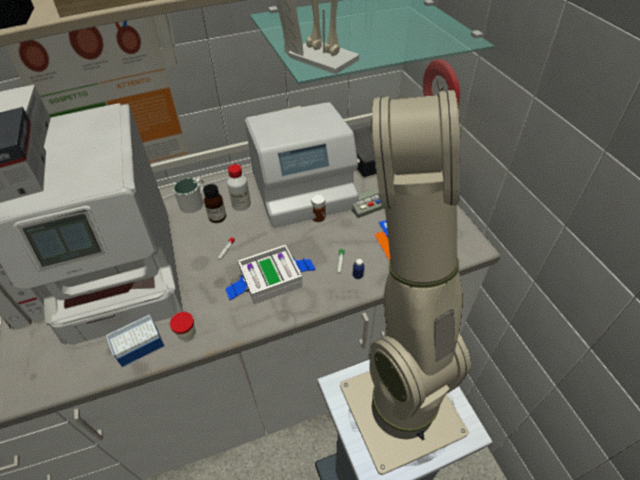

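View pics/top4.png

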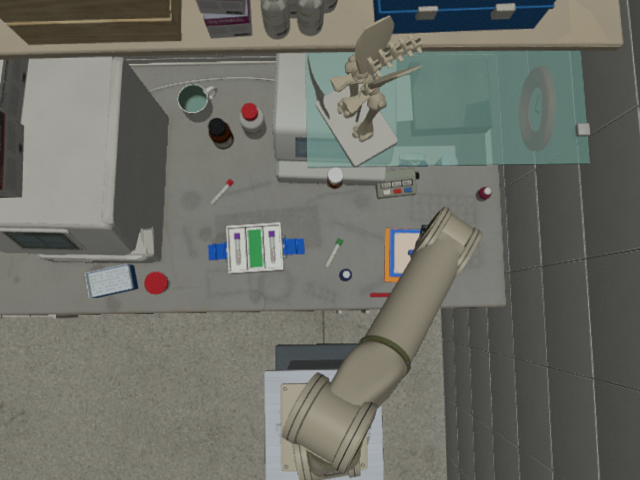

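The lid is over the pad and level, and the clips stay open. Lowering it now.

Emit:
{"api": "send_rows", "payload": {"grip": [255, 255, 255, 255, 255], "offset": [[15, 0, 1], [30, -1, 2], [42, -1, 3], [48, -1, 3], [50, -1, 3]], "twist": [0, 0, 0, 0, 0]}}

```text
clock: 8.58
position: [0.4565, -0.2684, 0.0295]
ee_rot: [-0.51, -0.49, 0.51, -0.489]
ft_force: [-0.4, 0.3, -1.7]
grip_width: 0.149
```

```bash
python3 -c "
from h import *
st();print(tool((PAD[0],PAD[1],.0225),PAD[2]))"
```

```text
t 8.58 pos [ 456.5 -268.4   29.5] F [-0.4  0.3 -1.7] w 0.149 
R [[-0.001, 0.0, -1.0], [0.999, -0.041, -0.002], [-0.041, -0.999, -0.0]] jaw -2.35 q [-0.11  0.39  0.65  1.95 -0.3   0.9   0.65]
(array([ 7. ,  0.3, -0.5]), np.float64(0.21321839520939048))
```

Emit:
{"api": "send_rows", "payload": {"grip": [255, 255, 255, 255, 255], "offset": [[2, 0, 0], [4, 0, 0], [6, 0, 0], [7, 0, 0], [7, 0, 0]], "twist": [0, 0, 0, 0, 0]}}

```text
clock: 9.0
position: [0.4571, -0.2687, 0.0235]
ee_rot: [0.51, 0.49, -0.51, 0.49]
ft_force: [0.3, 0.9, -2.1]
grip_width: 0.149
```

```bash
python3 -c "
from h import *
st()"
```

```text
t 9.0 pos [ 457.1 -268.7   23.5] F [ 0.3  0.9 -2.1] w 0.149 
R [[0.0, 0.0, -1.0], [0.999, -0.041, 0.0], [-0.041, -0.999, -0.0]] jaw -2.35 q [-0.1   0.4   0.64  1.95 -0.31  0.89  0.66]
```

Emit:
{"api": "send_rows", "payload": {"grip": [255, 255, 255, 255, 255], "offset": [[1, 0, 0], [1, 0, 0], [2, 0, 0], [2, 0, 0], [2, 0, 0]], "twist": [0, 0, 0, 0, 0]}}

```text
clock: 9.42
position: [0.4573, -0.2688, 0.0231]
ee_rot: [0.511, 0.49, -0.51, 0.489]
ft_force: [-8.2, 5.8, 20.4]
grip_width: 0.149
```

Emit:
{"api": "send_rows", "payload": {"grip": [255, 110, 110, 110, 110], "offset": [[-2, 0, 0], [-2, 0, 0], [-2, 0, 0], [-2, 0, 0], [-2, 0, 0]], "twist": [0, 0, 0, 0, 0]}}

```text
clock: 9.83
position: [0.4571, -0.2687, 0.0233]
ee_rot: [-0.51, -0.49, 0.51, -0.49]
ft_force: [1.4, 0.4, -0.2]
grip_width: 0.57
```

Emit:
{"api": "send_rows", "payload": {"grip": [110, 110, 110, 110, 110], "offset": [[-15, 0, 0], [-40, 0, 0], [-70, 0, 0], [-100, 0, 0], [-100, 0, -30]], "twist": [0, 0, 0, 0, 0]}}

```text
clock: 10.25
position: [0.4597, -0.2449, 0.1289]
ee_rot: [0.513, 0.485, -0.511, 0.491]
ft_force: [1.3, -0.6, 0.7]
grip_width: 0.568
```

```bash
python3 -c "
from h import *
T=(.467,-.0363); yaw=np.radians(152.3-90)
st();print(tool((*T,.12),yaw))
p,d=viewer.camera('top'); cv2.imwrite('pics/top5.png',p)
"
```

```text
t 10.25 pos [ 459.7 -244.9  128.9] F [ 1.3 -0.6  0.7] w 0.568 
R [[0.008, -0.005, -1.0], [0.999, -0.048, 0.008], [-0.048, -0.999, 0.005]] jaw -2.77 q [-0.23  0.21  0.7   1.9  -0.15  1.08  0.49]
(array([   7.9,   -2.8, -208.8]), np.float64(-65.06631824718835))
```

View pics/top5.png

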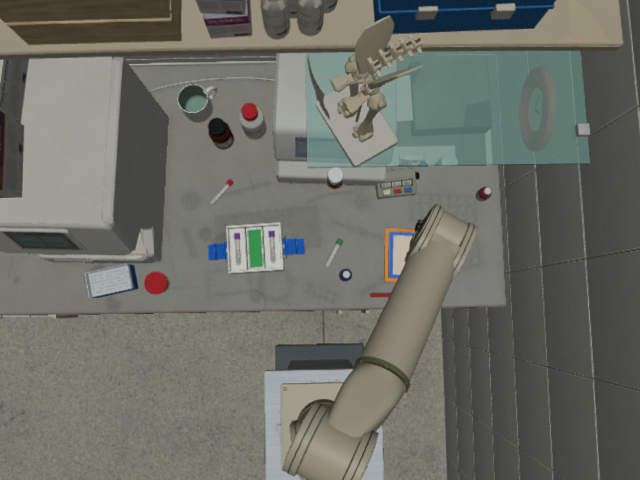

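```bash
cat > m.py <<'E'
from fit import *
def liner(n,p,c0):
    uv=proj(n,[case(c0,0,0,.04)])[0].astype(int); x0,y0=uv[0]-35,uv[1]-35
    g=green(p); o=np.zeros_like(g); o[y0:y0+70,x0:x0+70]=g[y0:y0+70,x0:x0+70]
    k,l,s,_=cv2.connectedComponentsWithStats(o.astype(np.uint8)); i=1+np.argmax(s[1:,4]); o=l==i
    r=fit(n,o,(int(x0),int(y0),70,70),lambda q:[boxpts(*q,0,0,.104,.036,.0395,.0395)],list(c0),(.003,.003,.04))
    return r
E
python3 - <<'E'
from m import *
for n in("top","side"):
    p,d=viewer.camera(n); cv2.imwrite(f"pics/{n}6.png",p); np.save(f"pics/{n}6.npy",d)
    print(n,liner(n,p,C))
    for x in viewer.regions_of("green_tube",n)[:2]: print("tube",x["score"],rect(n,x["region"],.009))
    for x in viewer.spot_point("cell_pad",n)[:1]: print("cp",x["score"],ray(n,x["position"],.038))
p=cv2.imread("pics/side6.png"); cv2.imwrite("pics/z6.png",cv2.resize(p[225:315,210:390],None,fx=4,fy=4,interpolation=cv2.INTER_CUBIC))
E
```

```text
top (array([0.48276899, 0.17830607, 0.05235802]), np.float64(62.52549019607844), np.float64(448.0))
tube 0.45 (array([468.1, -38. ]), array([80.9, 17.2]), np.float32(154.4))
tube 0.25 (array([ 465.1, -192.7]), array([157.5,  64.5]), np.float32(160.3))
cp 0.98 [[0.4849887  0.17509597 0.038     ]]
side (array([0.48788213, 0.17944387, 0.05185363]), np.float64(66.45098039215686), np.float64(296.0))
tube 0.43 (array([469.1, -37.8]), array([82.9, 10.6]), np.float32(152.1))
tube 0.35 (array([705.4, -55. ]), array([121.6,  44.8]), np.float32(161.6))
cp 0.82 [[0.47759572 0.1811065  0.038     ]]
```

View pics/z6.png

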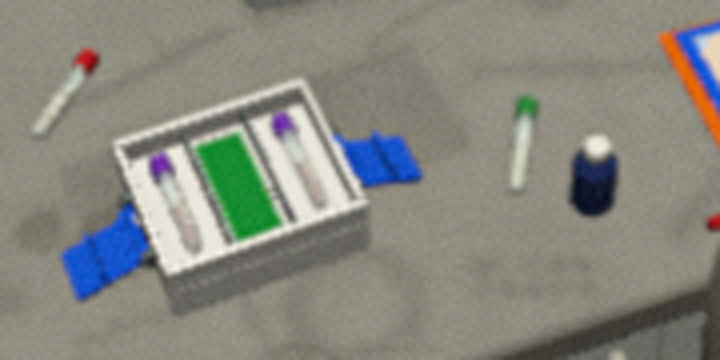

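The two cameras agree on the case (y ≈ 0.1785, yaw 0.051) and on the tube (0.468, -0.038, axis 153°). The clips are open and the inner tubes undisturbed, so I move over the tube.

Emit:
{"api": "send_rows", "payload": {"grip": [150, 150, 150, 150, 150], "offset": [[0, 0, -15], [0, 0, -35], [0, 0, -57], [0, 0, -79], [0, 0, -100]], "twist": [-6.5, -13, -19.5, -26, -32.5]}}

```text
clock: 11.02
position: [0.462, -0.1385, 0.123]
ee_rot: [0.351, 0.614, -0.352, 0.613]
ft_force: [1.5, 0.4, -0.7]
grip_width: 0.41
```

```bash
python3 -c "
from h import *
T=(.468,-.0375); yaw=np.radians(63)
st();print(tool((*T,.10),yaw))"
```

```text
t 11.02 pos [ 462.  -138.5  123. ] F [ 1.5  0.4 -0.7] w 0.41 
R [[-0.001, -0.0, -1.0], [0.863, 0.506, -0.001], [0.506, -0.863, -0.0]] jaw 30.39 q [-0.33  0.11  0.57  1.99 -0.07  1.06  0.79]
(array([ 23. ,  56.3, -84.1]), np.float64(-32.60766223509563))
```

Emit:
{"api": "send_rows", "payload": {"grip": [150, 150, 150, 150, 150], "offset": [[0, 13, -20], [0, 26, -40], [0, 38, -59], [8, 49, -75], [16, 56, -84]], "twist": [-6.5, -13, -19.5, -26, -32.6]}}

```text
clock: 11.43
position: [0.4688, -0.0364, 0.1071]
ee_rot: [0.165, 0.688, -0.164, 0.688]
ft_force: [0.4, 0.3, 0.2]
grip_width: 0.41
```

Emit:
{"api": "send_rows", "payload": {"grip": [150, 150, 150, 150, 150], "offset": [[0, 0, 0], [0, 0, 0], [6, 0, 0], [14, 0, 0], [22, 0, 0]], "twist": [0, 0, 0, 0, 0]}}

```text
clock: 11.85
position: [0.4686, -0.039, 0.0849]
ee_rot: [0.168, 0.687, -0.168, 0.687]
ft_force: [1.1, 0.5, -0.5]
grip_width: 0.411
```

```bash
python3 -c "
from h import *
T=(.468,-.0375); yaw=np.radians(63)
st();print(tool((*T,.007),yaw))
p,d=viewer.camera('side'); cv2.imwrite('pics/z7.png',cv2.resize(p[195:315,250:430],None,fx=4,fy=4,interpolation=cv2.INTER_CUBIC))
"
```

```text
t 11.85 pos [468.6 -39.   84.9] F [ 1.1  0.5 -0.5] w 0.411 
R [[0.0, 0.0, -1.0], [0.461, 0.888, 0.0], [0.888, -0.461, 0.0]] jaw 62.56 q [-0.43  0.14  0.44  2.05 -0.07  0.97  1.14]
(array([77.9,  1. , -1.3]), np.float64(-0.43753981781191575))
```

View pics/z7.png

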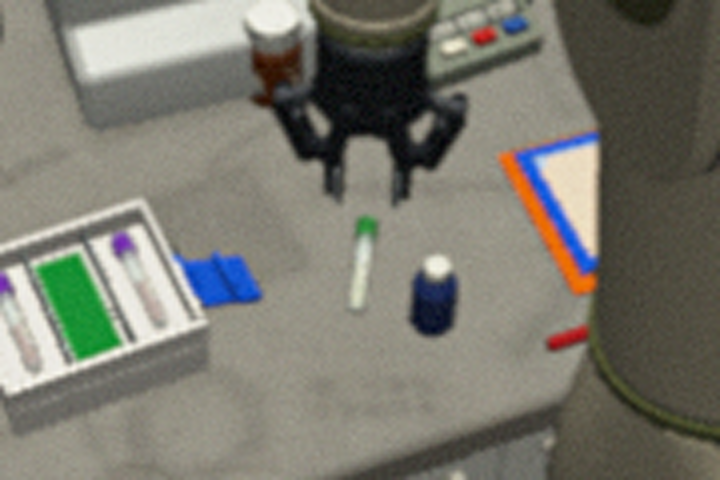

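Emit:
{"api": "send_rows", "payload": {"grip": [150, 150, 150, 150, 150], "offset": [[20, 0, 0], [42, 0, 0], [60, 0, 0], [72, 1, -1], [78, 1, -1]], "twist": [0, 0, 0, 0, 0]}}

```text
clock: 12.32
position: [0.4668, -0.037, 0.0055]
ee_rot: [0.167, 0.688, -0.167, 0.686]
ft_force: [-0.4, 1.0, -0.6]
grip_width: 0.416
```

```bash
python3 -c "
from h import *
T=(.468,-.0375); yaw=np.radians(63)
st();print(tool((*T,.007),yaw))
p,d=viewer.camera('side'); cv2.imwrite('pics/z8.png',cv2.resize(p[195:315,250:430],None,fx=4,fy=4,interpolation=cv2.INTER_CUBIC))
"
```

```text
t 12.32 pos [466.8 -37.    5.5] F [-0.4  1.  -0.6] w 0.416 
R [[-0.003, -0.001, -1.0], [0.459, 0.888, -0.002], [0.888, -0.459, -0.002]] jaw 62.68 q [-0.4   0.28  0.42  2.1  -0.15  0.8   1.21]
(array([-1.5,  0.1,  1.3]), np.float64(-0.319468908904479))
```

View pics/z8.png

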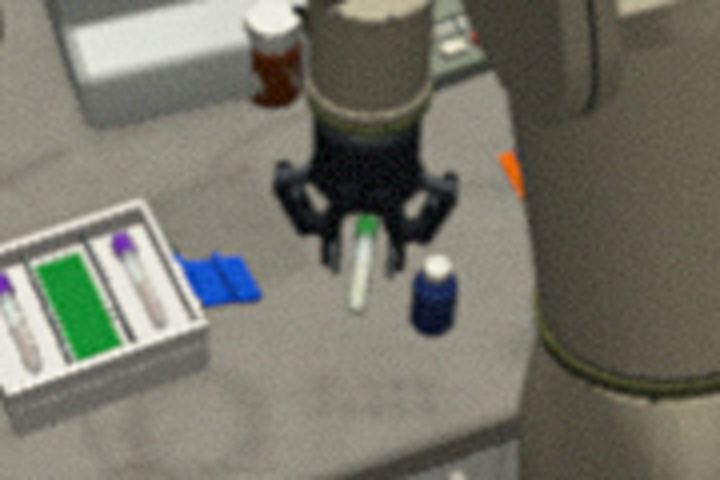

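Emit:
{"api": "send_rows", "payload": {"grip": [255, 255, 255, 255, 255], "offset": [[-1, 0, 0], [-1, 0, 0], [-1, 0, 0], [-1, 0, 0], [-1, 0, 0]], "twist": [0, 0, 0, 0, 0], "newtons": 25}}

```text
clock: 12.78
position: [0.4688, -0.0367, 0.0092]
ee_rot: [0.167, 0.687, -0.166, 0.688]
ft_force: [-1.5, 1.0, 4.2]
grip_width: 0.145
```

```bash
python3 -c "
from h import *
st()"
```

```text
t 12.78 pos [468.8 -36.7   9.2] F [-1.5  1.   4.2] w 0.145 
R [[0.001, 0.0, -1.0], [0.458, 0.889, 0.001], [0.889, -0.458, 0.001]] jaw 62.74 q [-0.4   0.27  0.42  2.1  -0.15  0.8   1.21]
```

Emit:
{"api": "send_rows", "payload": {"grip": [255, 255, 255, 255, 255], "offset": [[0, 0, 0], [-3, 0, 0], [-20, 0, 0], [-50, 0, 0], [-85, 0, 0]], "twist": [0, 0, 0, 0, 0]}}

```text
clock: 13.2
position: [0.4667, -0.0369, 0.0934]
ee_rot: [0.166, 0.688, -0.167, 0.686]
ft_force: [1.3, 1.0, 0.8]
grip_width: 0.139
```

```bash
python3 -c "
from h import *
C=(.4827,.1785,.051)
st();print(tool((*case(C,0,0,.115)[:2],.115),C[2]+np.pi/2))
p,d=viewer.camera('side'); cv2.imwrite('pics/z9.png',cv2.resize(p[195:315,250:430],None,fx=4,fy=4,interpolation=cv2.INTER_CUBIC))
"
```

```text
t 13.2 pos [466.7 -36.9  93.4] F [1.3 1.  0.8] w 0.139 
R [[-0.003, -0.001, -1.0], [0.458, 0.889, -0.002], [0.889, -0.458, -0.003]] jaw 62.73 q [-0.44  0.12  0.45  2.04 -0.06  0.99  1.13]
(array([-21.9, 198.8, -84.5]), np.float64(-30.18888881252297))
```

View pics/z9.png

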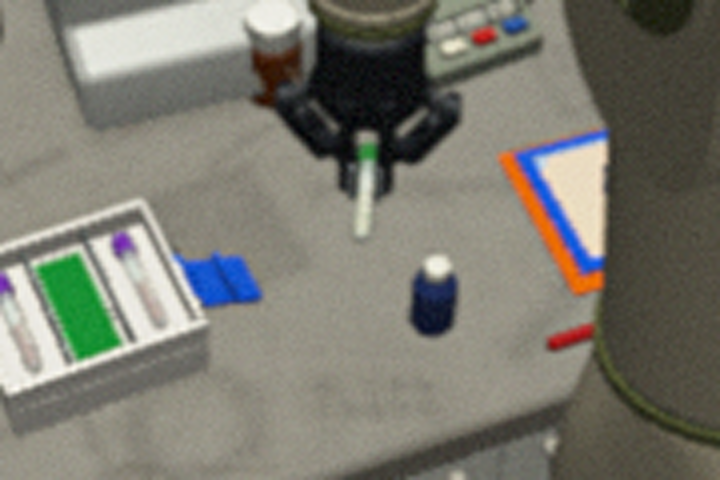

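```bash
python3 -c "
from h import *
p,d=viewer.camera('side')
o=monitor.get_obs();R=Ro.from_quat(o['ee_rot']).as_matrix();c=o['position']
q=cv2.resize(p[215:275,310:370],None,fx=10,fy=10,interpolation=cv2.INTER_CUBIC)
pts=[c+R[:,2]*s*.046+np.array([0,0,.002]) for s in(-1,0,1)]
print(pts)
for u in proj('side',pts): 
    print(u); cv2.circle(q,tuple(int(v) for v in (u-[310,215]+.5)*10),5,(0,0,255),1)
cv2.imwrite('pics/z10.png',q)
q=viewer.camera('top')[0]; cv2.imwrite('pics/z11.png',cv2.resize(q[200:300,270:390],None,fx=5,fy=5))
"
```

```text
[array([ 0.43022126, -0.01567649,  0.09997141]), array([ 0.47110475, -0.03675873,  0.10025401]), array([ 0.51198823, -0.05784096,  0.10053661])]
[339.36472246 252.09539218]
[340.6208826  239.83328032]
[341.81570325 228.14776014]
```

View pics/z10.png

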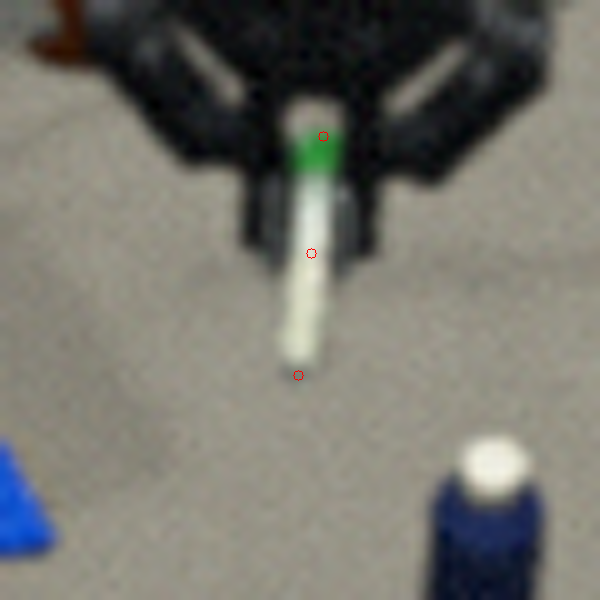

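View pics/z11.png

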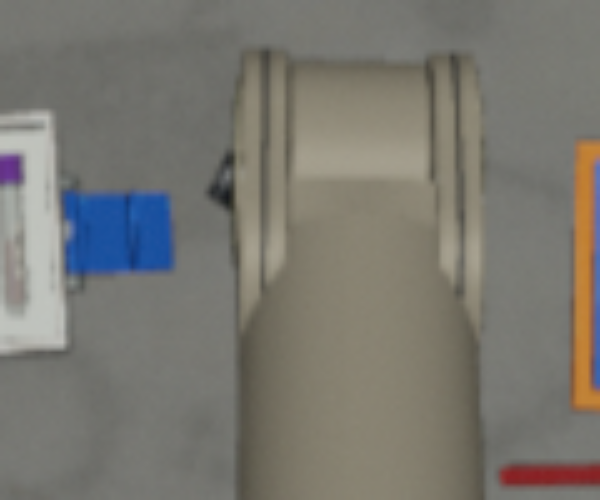

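The tube is held level: its ends match the projected ones at (342,228) and (339,252). Moving over the cell.

Emit:
{"api": "send_rows", "payload": {"grip": [255, 255, 255, 255, 255], "offset": [[-10, 14, -6], [-20, 42, -18], [-22, 70, -30], [-22, 98, -42], [-22, 126, -54]], "twist": [0, -6, -12, -18, -24]}}

```text
clock: 13.77
position: [0.4772, 0.1014, 0.1148]
ee_rot: [0.018, 0.707, -0.018, 0.707]
ft_force: [0.1, 0.4, -0.9]
grip_width: 0.142
```

```bash
sed -i 's/^C=.*; PAD/C=(.4827,.1785,.051); PAD/' h.py; python3 -c "
from h import *
st();print(tool(case(C,0,0,.110),C[2]+np.pi/2))"
```

```text
t 13.77 pos [477.2 101.4 114.8] F [ 0.1  0.4 -0.9] w 0.142 
R [[-0.001, 0.0, -1.0], [0.052, 0.999, -0.0], [0.999, -0.052, -0.001]] jaw 87.03 q [-0.58  0.13  0.3   1.97 -0.05  1.05  1.26]
(array([ 4.8, 77.3,  1.5]), np.float64(-5.893381864428975))
```

Emit:
{"api": "send_rows", "payload": {"grip": [255, 255, 255, 255, 255], "offset": [[0, 28, 0], [0, 54, 1], [0, 77, 1], [0, 77, 1], [5, 77, 1]], "twist": [-3, -6, -6, -6, -6]}}

```text
clock: 14.18
position: [0.4832, 0.1782, 0.1102]
ee_rot: [-0.018, 0.707, 0.018, 0.707]
ft_force: [-0.1, -0.7, -0.3]
grip_width: 0.142
```

Emit:
{"api": "send_rows", "payload": {"grip": [255, 255, 255, 255, 255], "offset": [[8, 0, 0], [18, 0, 0], [28, 0, 0], [34, 0, 0], [34, 0, 0]], "twist": [0, 0, 0, 0, 0]}}

```text
clock: 14.6
position: [0.4822, 0.1758, 0.0745]
ee_rot: [-0.017, 0.708, 0.016, 0.706]
ft_force: [-0.6, 0.3, -0.0]
grip_width: 0.138
```

```bash
python3 -c "
from h import *
st();print(tool(case(C,0,0,.0475),C[2]+np.pi/2))
p,d=viewer.camera('side'); cv2.imwrite('pics/z12.png',cv2.resize(p[230:310,220:320],None,fx=7,fy=7,interpolation=cv2.INTER_CUBIC))
o=monitor.get_obs();R=Ro.from_quat(o['ee_rot']).as_matrix();c=o['position'];print(proj('side',[c+R[:,2]*s*.046 for s in(-1,0,1)]))
"
```

```text
t 14.6 pos [482.2 175.8  74.5] F [-0.6  0.3 -0. ] w 0.138 
R [[-0.003, -0.001, -1.0], [-0.047, 0.999, -0.001], [0.999, 0.047, -0.003]] jaw 92.7 q [-0.65  0.24  0.24  1.94 -0.07  0.97  1.24]
(array([27. ,  2.7,  0.7]), np.float64(-0.22707081489172462))
[[274.71585621 275.65775646]
 [269.15916846 263.76321719]
 [263.85923387 252.39566433]]
```

View pics/z12.png

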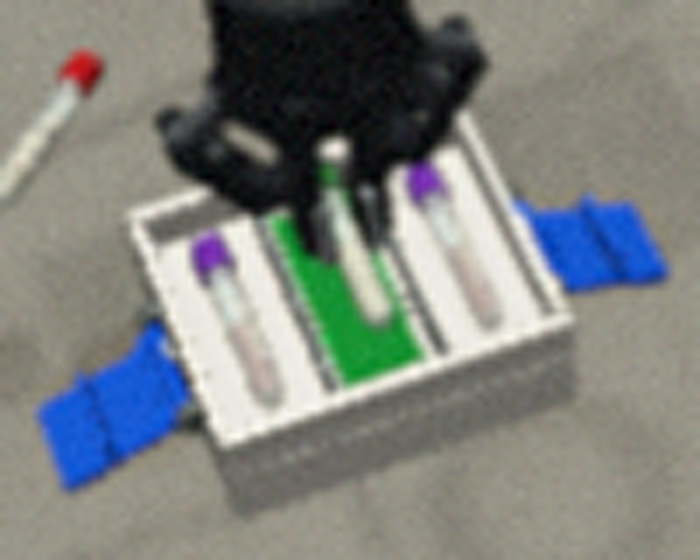

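```bash
python3 -c "
from h import *
for i in range(4):
    viewer.camera('side'); o=monitor.get_obs(); print(np.round(o['position']*1000,1),tool(case(C,0,0,.0475),C[2]+np.pi/2))
"
```

```text
[483.1 176.5  76.2] (array([28.7,  2. , -0.3]), np.float64(-0.20614031125576415))
[483.4 176.7  76.6] (array([29.1,  1.8, -0.6]), np.float64(-0.1961481175452331))
[483.5 176.9  76.8] (array([29.3,  1.6, -0.8]), np.float64(-0.18451181789895016))
[483.6 176.9  76.9] (array([29.4,  1.6, -0.9]), np.float64(-0.18301476941426595))
```

Emit:
{"api": "send_rows", "payload": {"grip": [255, 255, 255, 255, 255], "offset": [[3, 1.5, 0], [8, 1.5, 0], [13, 1.5, 0], [18, 1.5, 0], [18, 1.5, 0]], "twist": [0, 0, 0, 0, 0]}}

```text
clock: 15.27
position: [0.4824, 0.1781, 0.0571]
ee_rot: [-0.017, 0.707, 0.017, 0.706]
ft_force: [-0.2, -0.0, -0.8]
grip_width: 0.142
```

```bash
python3 -c "
from h import *
for i in range(3):
    p,d=viewer.camera('side'); o=monitor.get_obs(); print(np.round(o['position']*1000,1),tool(case(C,0,0,.0475),C[2]+np.pi/2),o['ft_force'])
cv2.imwrite('pics/z13.png',cv2.resize(p[230:310,220:320],None,fx=7,fy=7,interpolation=cv2.INTER_CUBIC))
"
```

```text
[482.6 178.1  57.7] (array([10.2,  0.4,  0.1]), np.float64(-0.17292598068521092)) [0.16282828 0.49395528 0.18326699]
[482.9 178.2  58.1] (array([10.6,  0.3, -0.2]), np.float64(-0.1769846207050134)) [ 0.23137329 -0.01617702 -0.52164496]
[483.2 178.3  58.4] (array([10.9,  0.2, -0.4]), np.float64(-0.18203737347164903)) [ 0.3766923   0.13005588 -0.84647851]
```

View pics/z13.png

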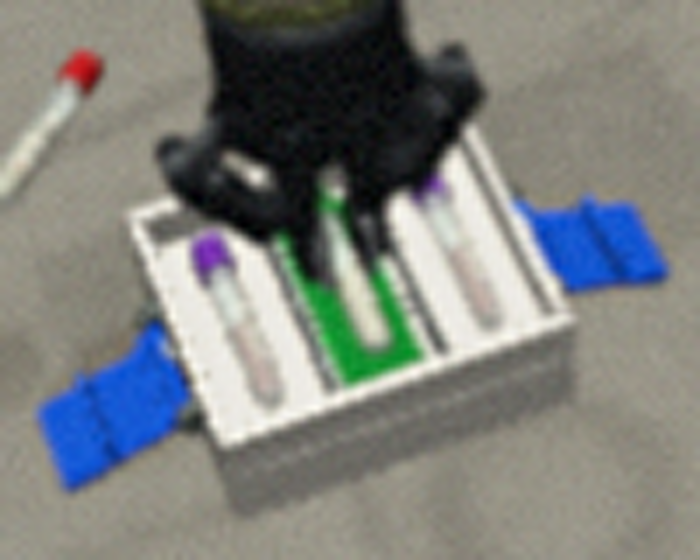

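Emit:
{"api": "send_rows", "payload": {"grip": [255, 255, 255, 255, 255], "offset": [[2, 0, 0], [4, 0, 0], [6, 0, 0], [8, 0, 0], [8, 0, 0]], "twist": [0, 0, 0, 0, 0]}}

```text
clock: 15.83
position: [0.4829, 0.1783, 0.05]
ee_rot: [-0.017, 0.707, 0.017, 0.707]
ft_force: [0.5, 0.0, -0.2]
grip_width: 0.144
```

```bash
python3 -c "
from h import *
for i in range(2):
    p,d=viewer.camera('side'); o=monitor.get_obs(); print(np.round(o['position']*1000,1),tool(case(C,0,0,.0475),C[2]+np.pi/2),o['ft_force'])
cv2.imwrite('pics/z14.png',cv2.resize(p[230:310,220:320],None,fx=7,fy=7,interpolation=cv2.INTER_CUBIC))
"
```

```text
[483.  178.3  50.2] (array([ 2.7,  0.2, -0.3]), np.float64(-0.1768724954359563)) [-0.078427   -0.93681267 -0.37031108]
[483.1 178.4  50.4] (array([ 2.9,  0.1, -0.4]), np.float64(-0.17658681129831894)) [0.38493633 0.17629139 0.02281169]
```

View pics/z14.png

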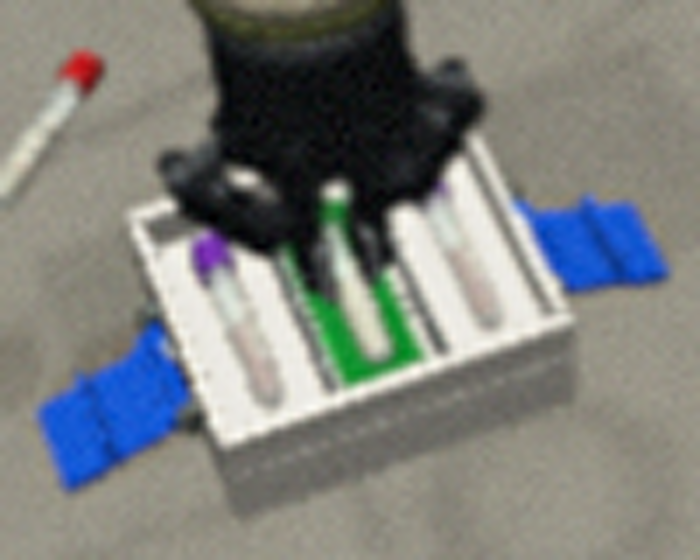

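Emit:
{"api": "send_rows", "payload": {"grip": [255, 255, 255, 255, 255], "offset": [[1, 0, 0], [2, 0, 0], [2.5, 0, 0], [3, 0, 0], [3, 0, 0]], "twist": [0, 0, 0, 0, 0]}}

```text
clock: 16.35
position: [0.4833, 0.1785, 0.0486]
ee_rot: [-0.017, 0.707, 0.017, 0.707]
ft_force: [-6.1, -1.9, 16.1]
grip_width: 0.142
```

```bash
python3 -c "
from h import *
for i in range(2):
    viewer.camera('side'); st()
"
```

```text
t 16.4 pos [483.3 178.4  48.6] F [-5.8 -2.6 15.3] w 0.143 
R [[0.0, 0.001, -1.0], [-0.048, 0.999, 0.001], [0.999, 0.048, 0.0]] jaw 92.74 q [-0.65  0.28  0.23  1.96 -0.08  0.91  1.24]
t 16.45 pos [483.3 178.5  48.6] F [-5.6 -2.4 15.5] w 0.138 
R [[0.0, 0.001, -1.0], [-0.048, 0.999, 0.001], [0.999, 0.048, 0.0]] jaw 92.74 q [-0.65  0.28  0.23  1.95 -0.08  0.91  1.24]
```

Emit:
{"api": "send_rows", "payload": {"grip": [255, 214, 206, 206, 206], "offset": [[-1, 0, 0], [-1, 0, 0], [-1, 0, 0], [-1, 0, 0], [-1, 0, 0]], "twist": [0, 0, 0, 0, 0]}}

```text
clock: 16.87
position: [0.4831, 0.1784, 0.0483]
ee_rot: [-0.017, 0.707, 0.017, 0.707]
ft_force: [0.1, -0.8, -0.1]
grip_width: 0.197
```

```bash
python3 -c "
from h import *
p,d=viewer.camera('side'); st()
cv2.imwrite('pics/z15.png',cv2.resize(p[230:310,220:320],None,fx=7,fy=7,interpolation=cv2.INTER_CUBIC))
"
```

```text
t 16.92 pos [483.1 178.4  48.3] F [-0.3  0.7  0. ] w 0.192 
R [[-0.0, -0.0, -1.0], [-0.048, 0.999, -0.0], [0.999, 0.048, -0.0]] jaw 92.75 q [-0.65  0.28  0.23  1.96 -0.08  0.91  1.24]
```

View pics/z15.png

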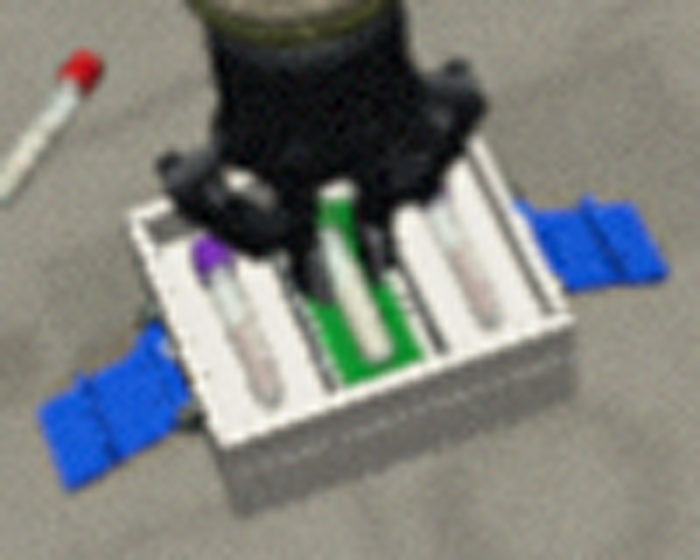

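Released with 16.5 mm between the pads and no force on the wrist. Lifting straight up.

Emit:
{"api": "send_rows", "payload": {"grip": [206, 206, 206, 206, 206], "offset": [[-6, 0, 0], [-16, 0, 0], [-40, 0, 0], [-75, 0, 0], [-110, 0, 0]], "twist": [0, 0, 0, 0, 0]}}

```text
clock: 17.33
position: [0.4827, 0.1779, 0.1602]
ee_rot: [-0.017, 0.707, 0.017, 0.707]
ft_force: [1.3, 0.1, -0.3]
grip_width: 0.191
```

Emit:
{"api": "send_rows", "payload": {"grip": [206, 206, 206, 206, 206], "offset": [[-30, 20, 0], [-60, 45, -20], [-60, 80, -35], [-60, 110, -50], [-60, 140, -65]], "twist": [0, 0, 0, 0, 0]}}

```text
clock: 17.75
position: [0.4107, 0.3166, 0.2204]
ee_rot: [-0.016, 0.706, 0.018, 0.708]
ft_force: [1.5, 0.3, -0.3]
grip_width: 0.197
```

Emit:
{"api": "send_rows", "payload": {"grip": [206, 206, 206, 206, 206], "offset": [[0, 30, -20], [0, 60, -40], [0, 90, -60], [0, 100, -70], [0, 100, -70]], "twist": [0, 0, 0, 0, 0]}}

```text
clock: 18.17
position: [0.3333, 0.4148, 0.2194]
ee_rot: [-0.019, 0.707, 0.02, 0.707]
ft_force: [-0.0, -0.5, -0.6]
grip_width: 0.189
```

```bash
python3 - <<'E'
from m import *
st()
for n in('top','side'):
    p,d=viewer.camera(n); cv2.imwrite(f'pics/{n}9.png',p)
    if n=='top':
        cv2.imwrite('pics/z16.png',cv2.resize(p[200:310,190:470],None,fx=2.8,fy=2.8,interpolation=cv2.INTER_CUBIC)); P=p
    else: cv2.imwrite('pics/z17.png',cv2.resize(p[210:330,215:455],None,fx=3.3,fy=3.3,interpolation=cv2.INTER_CUBIC))
b=blue(P).astype(np.uint8); b[:,:375]=0; b[:,460:]=0;b[:220]=0;b[300:]=0
cs,_=cv2.findContours(b,cv2.RETR_EXTERNAL,cv2.CHAIN_APPROX_NONE); f=np.zeros_like(b); cv2.drawContours(f,cs,-1,1,-1)
print("lid",fit("top",f,(375,215,90,85),lambda q:[boxpts(*q,0,0,.128,.164,.008,.014)],[.457,-.268,-.045]))
for t in("red_tube","green_tube"):
    for x in viewer.regions_of(t,"top")[:2]: print(t,x["score"],rect("top",x["region"],.009 if t[0]=='r' else .048))
E
```

```text
t 18.17 pos [333.3 414.8 219.4] F [-0.  -0.5 -0.6] w 0.189 
R [[-0.0, 0.001, -1.0], [-0.054, 0.999, 0.001], [0.999, 0.054, -0.0]] jaw 93.11 q [-0.99  0.13  0.01  1.73 -0.    1.28  0.65]
lid (array([ 0.45705181, -0.26766353, -0.04403075]), np.float64(191.7372549019608), np.float64(2558.0))
red_tube 0.47 (array([644.8, 277.1]), array([85.5, 16.3]), np.float32(136.8))
green_tube 0.45 (array([484.1, 180.1]), array([82. , 14.2]), np.float32(2.2))
```

View pics/z16.png

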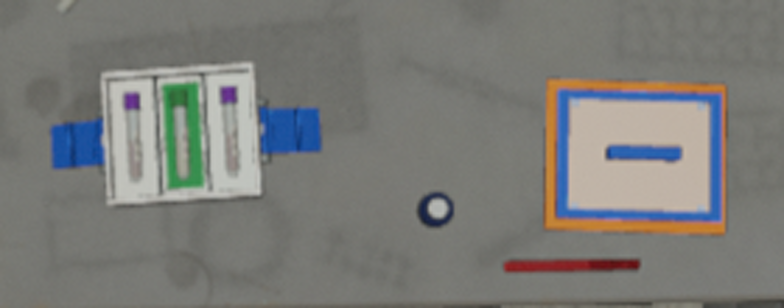

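View pics/z17.png

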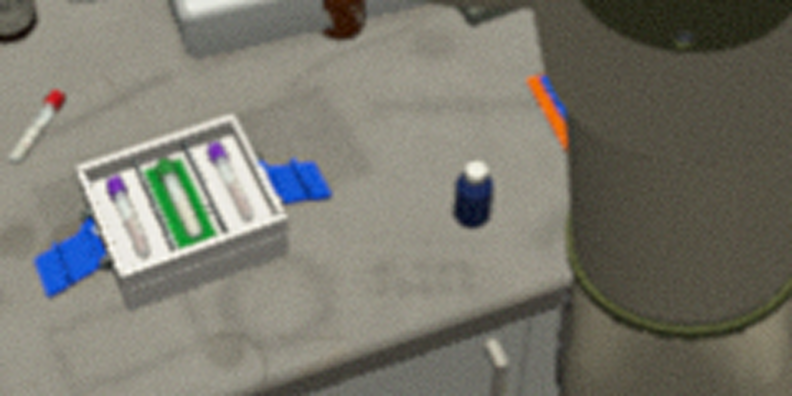

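```bash
python3 -c "
from h import *
print(manip.hand_in())"
```

```text
the job is handed in; nothing more can be done
None
```

The green-capped tube is packed in the case and I handed the job in at about 18 s of the 70 s allowed; `hand_in()` gives no verdict.

**What I did:** I pushed clip A and then clip B open with the shut fingers and lifted the lid off by its handle. I set it on the orange pad, handle up. Then I laid the tube in the middle cell with the green floor and moved the arm clear.

**Last checks (before hand-in):**
- **Lid:** the fit put it within about 1 mm of the pad's centre and 0.1° of its angle. The outline match was loose (residual 192 of 2558 px). Comparing the visible pad margins by eye also put it about 1 mm off centre.
- **Tube:** it lies flat along the cell, about 2 mm from the cell's centre and within 1° of its line. The wrist force was zero after release.
- **Clips and inner tubes:** both clips still stand open and both purple-capped tubes look unmoved.
- **Other things on the bench:** the red tube measured within about 2 mm of its first position. The blue bottle and marker look unmoved in the pictures. I did not re-measure the red cup, pill bottle or crimson bottle, but the arm did not go near them at working height.
- **Contact forces:** the highest wrist reading I saw was about 23 N, when the lid touched the pad.

No check failed. The side camera put the case about 5 mm further back in x than the top camera, because the near wall hides part of the green floor. I used the top camera's value.

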